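Hook, draw out and lock the retractable rule on the sizing board

TASK

Set up the retractable rule on the sloping sizing board: hook the end of its blade over the far side of the tall rail at the board's left end (seen from the robot), then, keeping it hooked, draw the case back to the right against its spring until it is past the low stop bar. Set the case down flat on the board behind the stop bar and let go, so that the bar holds the rule drawn out; leave the other things on the bench where they are.

Things in the scene. Friction and masses are not known exactly. Their poses are not given: they have to be found in the camera images.
- rule_case: Loose retractable rule, 0.3 kg, standing on the bench at the right: grey tape-measure-like case, 34 (x) by 58 (y) by 59 mm high. Origin: centre of its underside; z up; +y is where the blade comes out (front face y = 29 mm, rear face -29 mm). Grip it across these two faces, finger ends over 22 mm above the underside, clear of the blade.
- rule_hook (a point): The blade is a stiff steel strip 14 mm wide, 18 to 21 mm above the case's underside, ending in a turned-down plate, 22 mm wide, 3 mm thick, down to 1.5 mm above underside level: the hook. This point: on its inner face (towards the case), 8 mm above underside level; retracted, it is 59 mm from the case's origin along +y, more as the joint grows.
- rule_blade (a joint): How far the blade is drawn out of the case, m: 0 retracted, 0.046 the most. The spring pulls it in: 3 N at 0 plus 0.12 N per mm, with slight damping.
- board: Fixed beech board 160 (x) by 260 (y) by 14 mm, sloping 30 degrees up away from the robot, ahead or to the left. Origin: centre of its upper surface, 70 mm above the bench; x up the slope, y along the board to the left, z square out of the surface. Its rail, a wooden strip 17 mm high, 100 mm long (x -50 to 50), fills y = 92 to 100 mm.
- rail_face (a point): Foot of the rail's outer (left) face at mid-length: board x = 0, y = 100 mm, z = 0. The hook's inner face goes against this face.
- stop: Fixed low stop bar on the board, parallel to the rail, 6 mm high, 8 mm thick, 100 mm long (x -50 to 50). Axes as the board's; origin on the board's surface, mid-length of the bar's right-hand face (bar fills y = 0 to 8 mm), 48 to 62 mm right of the rail's outer face. Locked, the case stands with its front face against this face, blade over the bar.
- boot_stretcher: Bystander: beech boot stretcher with T handle, 265 mm long, 50 mm high, on the left; origin at the underside.
- heel_insert: Bystander: red plastic heel insert, 66 by 60 by 22 mm; origin at the underside.
- shoe_tree_a: Bystander: ash shoe tree with a coiled spring, 240 mm long, 72 mm high, at the back; origin at the underside.
- shoe_tree_b: Bystander: the other shoe tree of the pair, same size, at the back to the right; origin at the underside.
- plug_jar: Bystander: squat stoneware jar of wooden toe plugs, 112 mm across, 95 mm high with plugs, right of the rule; origin at the underside.
- polish_tin: Bystander: flat round polish tin, 74 mm across, 24 mm high, nearest the robot; origin at the underside.
- shoe_brush: Bystander: shoe brush, 50 by 140 by 42 mm, behind the board on the left; origin at the underside.
Things that resemble listed ones, but are neither listed nor needed, are in the scene too. Several things look just like the rule_case: the one meant starts farthest from the robot's base.

How it is judged:
On the way, in this order (a step that is already met when the one before it is completed fails the run):
1. the hook is over the far side of the rail (y of rule_hook in the frame of board between 0.098 and 0.11 m and z of rule_hook in the frame of board between -0.002 and 0.0205 m and x of rule_hook in the frame of board between -0.055 and 0.055 m), for 0.1 s.
2. still hooked, the case is drawn back past the stop bar (all of step 1 and y of rule_case in the frame of stop below -0.028 m and value of joint rule_blade above 0.012 m), for 0.1 s.
At the end, for the whole second after the job is handed in: Hook over the rail's outer face (2 mm inside to 10 mm beyond, at least 3 mm below its top), blade out over 12 mm, case flat on the board (3.5 mm, 0.1 rad), front face at the stop bar's right-hand face (-3 to +6 mm), under 50 mm from the board's middle line, at rest (all of step 1 and value of joint rule_blade above 0.012 m and y of rule_case in the frame of stop between -0.035 and -0.026 m and x of rule_case in the frame of board between -0.05 and 0.05 m and z of rule_case in the frame of board below 0.0035 m and angle between the z axis of rule_case and the z axis of board, either way round below 0.1 rad and linear speed of rule_case below 0.01 m/s); the robot touches nothing.
It fails at once if a bystander is pushed more than 30 mm (distance of any of boot_stretcher, heel_insert, shoe_tree_a, shoe_tree_b, plug_jar, polish_tin, shoe_brush from where it was at the start of the episode above 0.03 m).
It also fails if it takes over 45 s, if anything falls off the work surface, if the arm or the gripper's body presses on something with over 40 N, if the wrist force passes 120 N, or if a joint passes its speed limit or range.

ROBOT

A 6-joint arm with a two-finger parallel gripper is mounted at the origin on the work surface. World frame = base frame: x ahead of the robot, y to its left, z up, the work surface at z = 0. Lengths are in m, angles in rad, forces in N, time in s.
With the tool pointing down it reaches from about 0.425 to 0.95 m from the base axis. Payload 3.5 kg.
Tool frame: the origin (TCP) lies at the very end of the fingers, on their centre line; the grasp point (between the pads) lies 19 mm behind it; y points along the fingers, z is the direction in which the jaws open and shut, and the axes are right-handed (so a half turn about y gives the same grasp; the last joint's range is limited). The gripper opens to 85 mm and grips with 20 to 120 N. Pads are 22 mm wide; open, the fingers measure 114 mm over their backs; the gripper's body (76 mm by 85 mm) begins 54 mm behind the grasp point. The pads swing forward as they close: fully open they stand 13 mm farther back than shut.
Start: joints at [1.026, 0.286, 1.577, -0, 1.279, -0.15], TCP at [0.26, 0.623, 0.201] pointing down, gripper open.
Joint ranges: [-2.77, 2.77], [-0.9, 2.22], [0.21, 2.48], [-1.53, 4.67], [0.24, 2.81], [-2.84, 2.84]. Speed limits (rad/s): [2.79, 2.79, 3.14, 3.14, 3.14, 3.14].

INTERFACE

Orientations are given as a unit quaternion [x, y, z, w].
In Python, from plant import ctrl, cams gives the robot as it stands.
- The arm moves only by the tool play_rows, never from a script. Its argument "steps" is a list of rows, each an object of numbers: "claw": the finger opening in cm, from 0 to 8.54; "tx", "ty", "tz": the shift along the tool's x, y, z in cm; "ax", "ay", "az": the turn, a rotation vector about the tool's x, y, z in degrees. A call has 1 to 12 rows; each row is the pose to reach, as a shift and turn from the pose commanded when the call began, along the tool's axes at that moment; what a row does not reach only later rows make up. A row lasts 1/12 s, in which the tool goes at most 41.7 mm and 7.16 degrees, less where a joint would pass 70% of its speed; a pose out of reach is approached as far as the arm can. A call with a gripper value outside its range is refused whole. The fingers move at their own pace and stop on an object; "grip_force" is the grip in N (left out, the last holds). Time passes only in rows, so rows that repeat a pose let the fingers close. It gives the time, the measured TCP pose, the force and the opening at its end, in the units of the state.
- ctrl.get_state(): the state, without advancing time (a new reading comes with each control period).
- cams.read_camera(name): name is "scene" or "top" or "wrist"; returns (picture, depth): 420x560x3 uint8, blue, green, red; 420x560 float32, m along the optical axis (not along the pixel's ray), 0 where there is no reading.
- cams.camera_model(name): a dict with "intrinsics" (3x3 intrinsics, pixels), "rvec" (rotation vector, rad) and "tvec" (3), from world to camera coordinates, as OpenCV has them; the wrist camera has in their place "tool_from_camera" (4x4, takes a point from camera to tool coordinates, whose origin is the TCP and whose axes are the tool frame's). Camera axes: x right, y down, z forward; pixel columns grow to the right and rows downward; lengths in m; the calibration is good to about 2 mm. A picture is of the moment at which its call begins: read the wrist's pose just before it. camera_model takes no time and is no camera call.
- ctrl.sign_off(): hands the job in, once; it reports no verdict.
The state is a dict: "time": time; "qpos": joint angles; "dq": joint speeds; "joint_efforts": joint torques, N m; "eef_pos": TCP position; "tcp_rot": TCP orientation; "contact_force": force on the tool from outside, world axes, zero at the start; "wrist_torque": the same for the moment, N m; "opening": opening from 0.0 (shut) to 1.0 (fully open).
Only numpy, scipy, OpenCV 4.12 (cv2) and the standard library are available. Lean on these libraries where they do the work, as an engineer would, in place of code of your own. Each camera call takes 0.05 s, during which the arm holds its last target.

## Working session

There is one attempt and no reset: what is moved stays moved. The work goes in short steps, Python scripts to look and compute and a tool call to move; the robot and the scene stay as the last step left them, time stands still between calls to the robot, and variables do not carry over. Pictures are saved under pics/ and viewed, and the job is handed in when it is done.

Besides the shell and the picture viewer there is one more tool, called after "Call:" as name([rows], argument=value, ...), one row to a line, values as JSON. play_rows: Moves the arm, as the interface text tells. Its arguments: {"type":"object","properties":{"steps":{"type":"array","items":{"type":"object","properties":{"claw":{"type":"number"},"tx":{"type":"number"},"ty":{"type":"number"},"tz":{"type":"number"},"ax":{"type":"number"},"ay":{"type":"number"},"az":{"type":"number"}}}},"grip_force":{"type":"number"}},"required":["steps"]}

```bash
mkdir -p pics; ls; cat > h.py <<'E'
import numpy as np, cv2
from scipy.spatial.transform import Rotation as R
from plant import ctrl, cams
def grab(n,tag):
    st=ctrl.get_state(); p,d=cams.read_camera(n); cv2.imwrite(f'pics/{tag}.png',p); np.save(f'pics/{tag}.npy',d)
    m=cams.camera_model(n); K=np.array(m['intrinsics'])
    if n=='wrist':
        T=np.array(m['tool_from_camera']); W=np.eye(4); W[:3,:3]=R.from_quat(st['tcp_rot']).as_matrix(); W[:3,3]=st['eef_pos']; C=W@T
    else:
        C=np.eye(4); r=R.from_rotvec(np.array(m['rvec']).ravel()).as_matrix(); C[:3,:3]=r.T; C[:3,3]=-r.T@np.array(m['tvec']).ravel()
    np.savez(f'pics/{tag}_c.npz',K=K,C=C)
    return p,d
def load(tag):
    z=np.load(f'pics/{tag}_c.npz'); return cv2.imread(f'pics/{tag}.png'),np.load(f'pics/{tag}.npy'),z['K'],z['C']
def cloud(tag):
    p,d,K,C=load(tag); v,u=np.mgrid[:d.shape[0],:d.shape[1]]
    X=np.stack([(u-K[0,2])/K[0,0]*d,(v-K[1,2])/K[1,1]*d,d],-1)
    W=X@C[:3,:3].T+C[:3,3]; W[d<=0]=np.nan; return p,W
def proj(tag,P):
    p,d,K,C=load(tag); X=(np.atleast_2d(P)-C[:3,3])@C[:3,:3]; x=X@K.T; return x[:,:2]/x[:,2:]
def ray(tag,u,v):
    p,d,K,C=load(tag); r=C[:3,:3]@np.array([(u-K[0,2])/K[0,0],(v-K[1,2])/K[1,1],1]); return C[:3,3],r
def plane(tag,u,v,z):
    o,r=ray(tag,u,v); return o+r*(z-o[2])/r[2]
E
python3 - <<'E'
from h import *
grab('scene','s0');grab('top','t0');s=ctrl.get_state();print(s)
print(R.from_quat(s['tcp_rot']).as_matrix())
E
```

```text
pics
{'time': 0.1, 'qpos': array([ 1.02600648e+00,  2.87141917e-01,  1.57801353e+00,  2.19721154e-05,
        1.27860420e+00, -1.50025597e-01]), 'dq': array([ 1.61127780e-03, -8.66743102e-05, -6.13011112e-03,  3.38423259e-04,
       -7.02830209e-04,  1.15152340e-03]), 'joint_efforts': array([ 2.55776831e-04, -4.07296014e+01, -2.93699151e+01, -1.34660540e-04,
        3.47942230e-03,  2.21029859e-05]), 'eef_pos': array([0.25924047, 0.62252766, 0.19985158]), 'tcp_rot': array([ 0.69409411, -0.13893569,  0.13840002, -0.69265841]), 'contact_force': array([0.81132052, 0.72961444, 0.3194955 ]), 'wrist_torque': array([-0.02032113, -0.02050076,  0.07682284]), 'opening': 1.0021346423264126}
[[ 9.23084619e-01 -1.14101630e-03  3.84595222e-01]
 [-3.84596761e-01 -1.84239089e-03  9.23082844e-01]
 [-3.44677841e-04 -9.99997652e-01 -2.13951386e-03]]
```

View pics/s0.png

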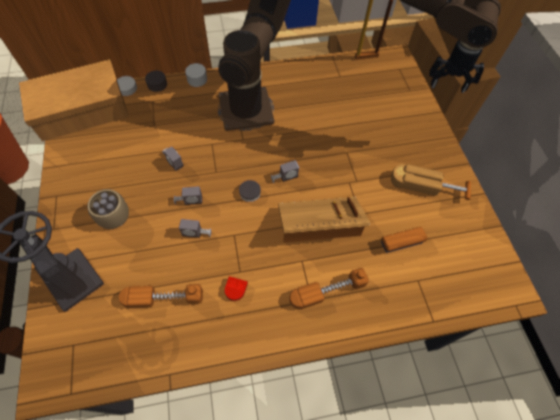

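View pics/t0.png

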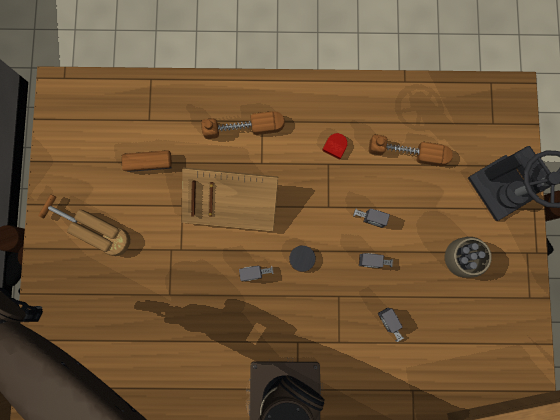

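The scene view looks at the bench from the far side. In the top view the board is at about (230,200), with the rail and stop at (193,198) and (211,198). Four rule look-alikes stand at (375,217), (376,261), (254,273) and (391,322). The farthest is at (375,217), with its blade pointing left in the image (+y). Next I'll measure.

```bash
python3 - <<'E'
from h import *
for c,t in (((340,195,60,40),'a'),((175,160,110,80),'b')):
    p=load('t0')[0]; x,y,w,h=c
    s=780//w
    cv2.imwrite(f'pics/t0{t}.png',cv2.resize(p[y:y+h,x:x+w],None,fx=s,fy=s,interpolation=cv2.INTER_NEAREST))
p,W=cloud('t0')
for (u,v) in [(375,217),(376,261),(254,273),(391,322),(230,200),(193,198),(211,198),(245,180),(245,220),(360,240)]:
    print(u,v,W[v,u].round(4))
# board plane fit
pts=W[180:222,222:268].reshape(-1,3); pts=pts[~np.isnan(pts[:,0])]
c=pts.mean(0);n=np.linalg.svd(pts-c)[2][2];n*=np.sign(n[2]);print(c,n,np.degrees(np.arccos(n[2])))
# case mask points
sub=W[200:232,345:400]; m=(sub[...,2]>0.05)&(sub[...,2]<0.08); q=sub[m];print(m.sum(),q.mean(0),q.min(0),q.max(0))
vv,uu=np.nonzero(m); print(cv2.minAreaRect(q[:,:2].astype(np.float32)*1000))
m=(sub[...,2]>0.01)&(sub[...,2]<0.03); q=sub[m];print(m.sum(),q.mean(0),q.min(0),q.max(0))
E
```

```text
375 217 [ 0.4921 -0.2451  0.0595]
376 261 [ 0.3706 -0.2453  0.0619]
254 273 [0.3351 0.0872 0.0642]
391 322 [ 0.2071 -0.2838  0.0578]
230 200 [0.534  0.1559 0.0718]
193 198 [0.5371 0.2563 0.0805]
211 198 [0.5374 0.207  0.0816]
245 180 [0.5843 0.1137 0.1016]
245 220 [0.4827 0.1156 0.0417]
360 240 [ 0.4326 -0.2113  0.0054]
[0.53261265 0.11605132 0.07181338] [-0.49972786  0.04661214  0.86492738] 30.12558585128328
264 [ 0.49304563 -0.25219462  0.05848123] [ 0.4704251  -0.2853064   0.05046061] [ 0.51770355 -0.22159857  0.06738709]
((493.1300354003906, -253.03724670410156), (58.9675407409668, 35.9577522277832), 74.18556213378906)
85 [ 0.50224945 -0.2154292   0.02075438] [ 0.47140658 -0.26862848  0.01069277] [ 0.52092192 -0.19184798  0.02967994]
```

```bash
python3 - <<'E'
from h import *
p=load('s0')[0]; 
cv2.imwrite('pics/s0b.png',cv2.resize(p[185:245,270:375],None,fx=7,fy=7,interpolation=cv2.INTER_CUBIC))
cv2.imwrite('pics/s0a.png',cv2.resize(p[205:250,165:225],None,fx=12,fy=12,interpolation=cv2.INTER_CUBIC))
E
```

```text
(no output)
```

View pics/t0a.png

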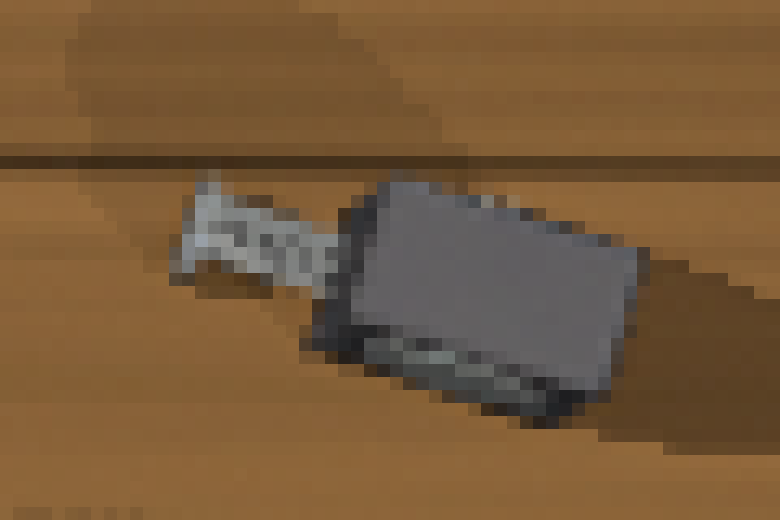

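View pics/t0b.png

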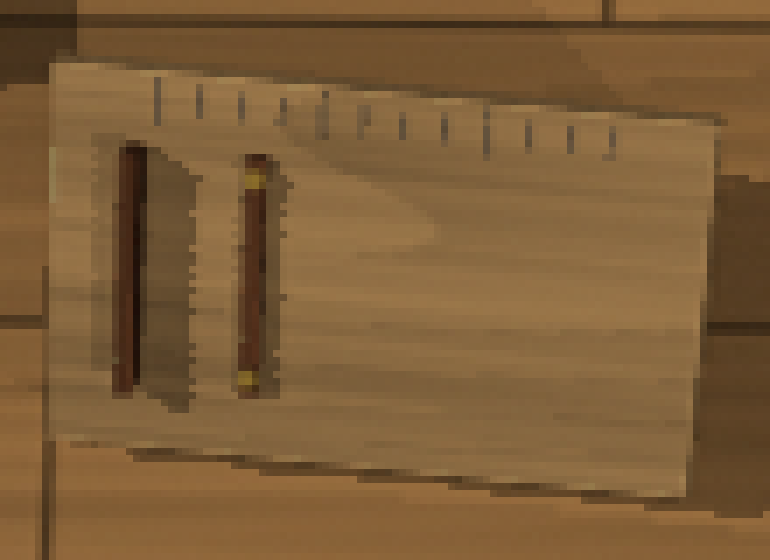

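View pics/s0b.png

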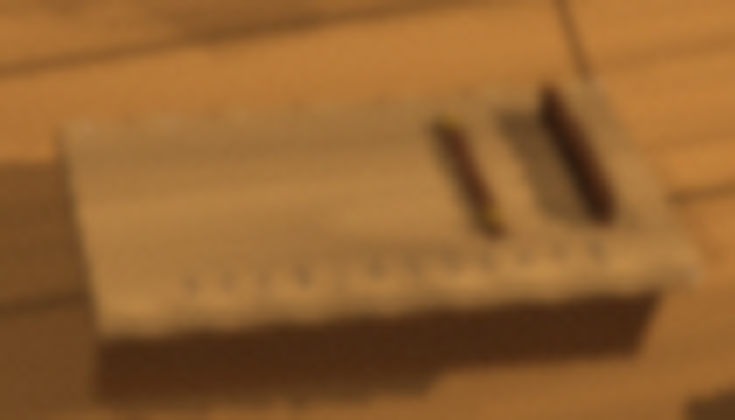

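```bash
cat > bd.py <<'E'
from h import *
from scipy.optimize import least_squares
def Bmat(p):
    a=p[2]; C=np.eye(4)
    C[:3,:3]=R.from_euler('z',a).as_matrix()@R.from_euler('y',-np.radians(30)).as_matrix(); C[:3,3]=[p[0],p[1],0.07]; return C
E
python3 - <<'E'
from bd import *
px=np.array([(50,62),(720,120),(685,497),(45,440)])/7+[175-.5+.07*0,160-.5]
loc=np.array([(80,130,0),(80,-130,0),(-80,-130,0),(-80,130,0)])/1000
f=lambda p:(proj('t0',loc@Bmat(p)[:3,:3].T+Bmat(p)[:3,3])-px).ravel()
r=least_squares(f,[.53,.15,-.09]);print(r.x,np.degrees(r.x[2]),f(r.x).reshape(-1,2).round(2))
B=Bmat(r.x);np.save('B0.npy',B)
# stop/rail edges in board frame
def onb(u,v,z):
    o,d=ray('t0',u,v); n=B[:3,2]; t=(z-(o-B[:3,3])@n)/(d@n); return B[:3,:3].T@(o+d*t-B[:3,3])
for n,(u,v),z in [('rail L top',(120,145),.017),('rail L bot',(112,393),.017),('rail R top',(134,145),.017),('rail R bot',(131,393),.017),('stop L',(245,155),.006),('stop R',(268,155),.006),('stop Lb',(237,395),.006),('stop Rb',(259,395),.006)]:
    print(n,(onb(u/7+174.5,v/7+159.5,z)*1000).round(1))
p=load('t0')[0]; s=p[195:235,340:400]; 
hsv=cv2.cvtColor(s,cv2.COLOR_BGR2HSV)
g=np.array([(385,180),(640,250),(605,392),(350,325)])/13+[339.5,194.5]
q=np.array([plane('t0',u,v,.059) for u,v in g]);print((q*1000).round(1),(q.mean(0)*1000).round(1))
y=(q[0]+q[3]-q[1]-q[2]);print(np.degrees(np.arctan2(-y[0],y[1])))
E
```

```text
[ 0.53411574  0.16152463 -0.08153404] -4.671556300121378 [[-0.31 -0.3 ]
 [-0.05  0.04]
 [ 0.47  0.21]
 [-0.1   0.04]]
rail L top [54.  98.2 17. ]
rail L bot [-49.4  99.7  17. ]
rail R top [54.5 92.8 17. ]
rail R bot [-48.7  92.2  17. ]
stop L [50.7 51.8  6. ]
stop R [51.5 42.9  6. ]
stop Lb [-50.1  52.    6. ]
stop Rb [-49.3  43.2   6. ]
[[ 516.2 -229.2   59. ]
 [ 501.7 -283.4   59. ]
 [ 471.1 -275.4   59. ]
 [ 485.  -221.3   59. ]] [ 493.5 -252.3   59. ]
-14.718909122554996
```

```bash
cat > go.py <<'E'
from bd import *
def tool(y_down,z_jaw):  # columns x,y,z
    y=np.array(y_down,float);y/=np.linalg.norm(y);z=np.array(z_jaw,float);z-=y*(z@y);z/=np.linalg.norm(z);return np.stack([np.cross(y,z),y,z],1)
def delta(pos,Rt=None,st=None):
    st=st or ctrl.get_state(); R0=R.from_quat(st['tcp_rot']).as_matrix()
    t=R0.T@(np.array(pos)-st['eef_pos'])*100
    a=np.zeros(3) if Rt is None else np.degrees(R.from_matrix(R0.T@Rt).as_rotvec())
    print('t cm',t.round(2),'a deg',a.round(2),'|t|',np.linalg.norm(t).round(1)); return t,a
E
python3 - <<'E'
from go import *
m=cams.camera_model('wrist');print(np.array(m['tool_from_camera']).round(3),m['intrinsics'])
a=np.radians(-15)
Rt=tool([0,0,-1],[-np.sin(a),np.cos(a),0]);
delta([.47,.16,.28],Rt)
delta([.4935,-.2523,.28],Rt)
E
```

```text
[[ 0.001  0.945  0.326 -0.084]
 [-0.002 -0.326  0.945 -0.172]
 [ 1.    -0.001  0.001  0.001]
 [ 0.     0.     0.     1.   ]] [[378.28837466   0.         277.70198761]
 [  0.         378.28837466 210.4723389 ]
 [  0.           0.           1.        ]]
t cm [ 37.24  -7.95 -34.61] a deg [ 0.12 -7.62 -0.03] |t| 51.5
t cm [ 55.27  -7.88 -71.76] a deg [ 0.12 -7.62 -0.03] |t| 90.9
```

Call:
play_rows([
  {"tx":3,"ty":-8,"tz":-3,"claw":8.5},
  {"tx":37,"ty":-8,"tz":-34.5},
  {"tx":37,"ty":-8,"tz":-34.5},
  {"tx":37,"ty":-8,"tz":-34.5},
  {"tx":37,"ty":-8,"tz":-34.5},
  {"tx":37,"ty":-8,"tz":-34.5},
  {"tx":37,"ty":-8,"tz":-34.5},
  {"tx":37,"ty":-8,"tz":-34.5},
  {"tx":37,"ty":-8,"tz":-34.5},
  {"tx":37,"ty":-8,"tz":-34.5},
  {"tx":37,"ty":-8,"tz":-34.5,"ay":-7.6},
  {"tx":37,"ty":-8,"tz":-34.5,"ay":-7.6},
])

```text
invalid input at $.steps[0]: expected keys claw, tx, ty, tz, ax, ay, az
```

Call:
play_rows([
  {"tx":0},
  {"tx":0},
  {"tx":0},
])

```text
invalid input at $.steps[0]: expected keys claw, tx, ty, tz, ax, ay, az
```

```bash
python3 - <<'E'
from go import *
print(ctrl.get_state())
p,d=grab('wrist','w1')
cv2.imwrite('pics/w1v.png',p)
E
```

```text
{'time': 0.1, 'qpos': array([ 1.02600648e+00,  2.87141917e-01,  1.57801353e+00,  2.19721154e-05,
        1.27860420e+00, -1.50025597e-01]), 'dq': array([ 1.61127780e-03, -8.66743102e-05, -6.13011112e-03,  3.38423259e-04,
       -7.02830209e-04,  1.15152340e-03]), 'joint_efforts': array([ 2.55776831e-04, -4.07296014e+01, -2.93699151e+01, -1.34660540e-04,
        3.47942230e-03,  2.21029859e-05]), 'eef_pos': array([0.25924047, 0.62252766, 0.19985158]), 'tcp_rot': array([ 0.69409411, -0.13893569,  0.13840002, -0.69265841]), 'contact_force': array([0.81132052, 0.72961444, 0.3194955 ]), 'wrist_torque': array([-0.02032113, -0.02050076,  0.07682284]), 'opening': 1.0021346423264126}
```

View pics/w1.png

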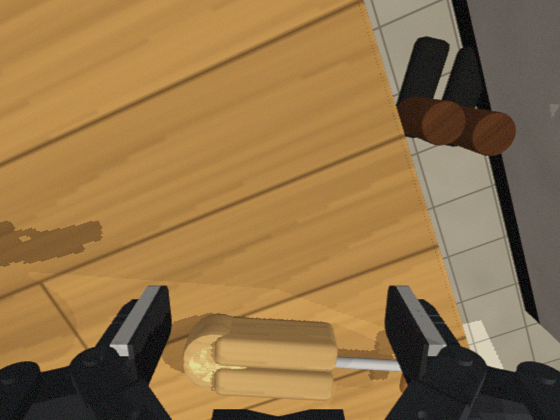

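All seven keys are required in each row, so nothing moved. The wrist picture still shows the start pose, with the boot stretcher below at (270,360).

Call:
play_rows([
  {"tx":3,"ty":-8,"tz":-3,"claw":8.5,"ax":0,"ay":0,"az":0},
  {"tx":20,"ty":-8,"tz":-15,"claw":8.5,"ax":0,"ay":0,"az":0},
  {"tx":37,"ty":-8,"tz":-34.5,"claw":8.5,"ax":0,"ay":0,"az":0},
  {"tx":37,"ty":-8,"tz":-34.5,"claw":8.5,"ax":0,"ay":0,"az":0},
  {"tx":37,"ty":-8,"tz":-34.5,"claw":8.5,"ax":0,"ay":0,"az":0},
  {"tx":37,"ty":-8,"tz":-34.5,"claw":8.5,"ax":0,"ay":0,"az":0},
  {"tx":37,"ty":-8,"tz":-34.5,"claw":8.5,"ax":0,"ay":0,"az":0},
  {"tx":37,"ty":-8,"tz":-34.5,"claw":8.5,"ax":0,"ay":0,"az":0},
  {"tx":37,"ty":-8,"tz":-34.5,"claw":8.5,"ax":0,"ay":0,"az":0},
  {"tx":37,"ty":-8,"tz":-34.5,"claw":8.5,"ax":0,"ay":0,"az":0},
  {"tx":37,"ty":-8,"tz":-34.5,"claw":8.5,"ax":0,"ay":-4,"az":0},
  {"tx":37,"ty":-8,"tz":-34.5,"claw":8.5,"ax":0,"ay":-7.6,"az":0},
])

```text
time: 1.15
eef_pos: [0.4563, 0.1882, 0.2788]
tcp_rot: [-0.701, 0.091, -0.091, 0.701]
contact_force: [1.3, 0.5, -0.3]
opening: 0.995
```

Call:
play_rows([
  {"tx":0,"ty":0,"tz":0,"claw":8.5,"ax":0,"ay":0,"az":0},
  {"tx":0,"ty":0,"tz":0,"claw":8.5,"ax":0,"ay":0,"az":0},
  {"tx":0,"ty":0,"tz":0,"claw":8.5,"ax":0,"ay":0,"az":0},
])

```text
time: 1.4
eef_pos: [0.4559, 0.1902, 0.2784]
tcp_rot: [-0.701, 0.093, -0.093, 0.701]
contact_force: [-0.8, 0.6, -0.3]
opening: 0.997
```

```bash
python3 - <<'E'
from go import *
s=ctrl.get_state();print(s['time'],s['eef_pos'],s['qpos'].round(3),np.abs(s['dq']).max())
p,d=grab('wrist','w2')
E
```

```text
1.4 [0.45587627 0.19016015 0.27835846] [ 1.890e-01 -1.740e-01  1.918e+00  1.000e-03  1.399e+00 -1.118e+00] 0.03478869358942845
```

View pics/w2.png

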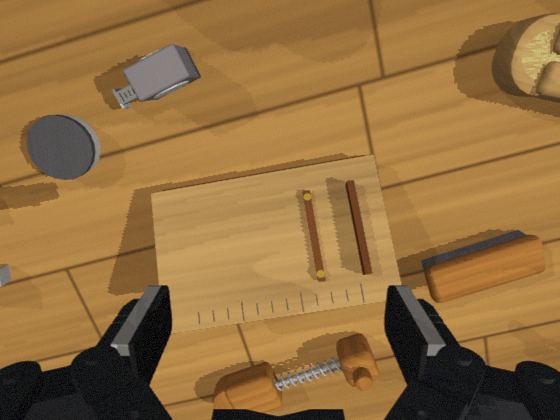

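The wrist view shows the board with corners at about (151,194), (374,155), (401,300) and (162,330). The rail runs from (350,182) to (367,272), and the stop with brass ends from (306,193) to (321,279).

```bash
python3 - <<'E'
from go import *
p=load('w2')[0]
cv2.imwrite('pics/w2b.png',cv2.resize(p[150:310,285:415],None,fx=4.5,fy=3.75,interpolation=cv2.INTER_CUBIC)) if 0 else cv2.imwrite('pics/w2b.png',cv2.resize(p[150:300,285:415],None,fx=4,fy=4,interpolation=cv2.INTER_NEAREST))
B=np.load('B0.npy')
loc=np.array([(80,130,0),(80,-130,0),(-80,-130,0),(-80,130,0),(50,100,17),(-50,100,17),(50,92,17),(-50,92,17),(50,43.5,6),(-50,43.5,6)])/1000
print(proj('w2',loc@B[:3,:3].T+B[:3,3]).round(1))
E
```

```text
[[404.9 296.8]
 [161.6 335.5]
 [148.  192.4]
 [372.8 151.5]
 [372.5 272.1]
 [352.9 177.8]
 [364.6 273.4]
 [345.4 179.1]
 [316.9 281.2]
 [300.6 189.6]]
```

View pics/w2b.png

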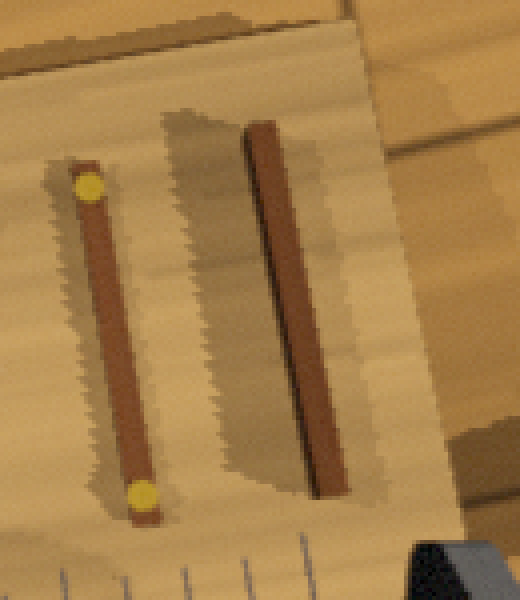

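```bash
python3 - <<'E'
from go import *
W=np.array([(401.5,300),(162,330),(151,193.5),(374,154.5),(372,273.2),(353.75,180.5),(363.7,274.5),(346.7,181.2),(318.2,281.2),(303,191.2),(325,280.2),(309.5,190)])-[0.4,0.4]
Tt=np.vstack([np.array([(50,62),(720,120),(685,497),(45,440)])/7+[174.5,159.5],np.array([(120,145),(112,393),(134,145),(131,393),(268,155),(259,395),(245,155),(237,395)])/7+[174.5,159.5]])
Lc=lambda s:np.array([(80,130,0),(80,-130,0),(-80,-130,0),(-80,130,0),(50,100,17),(-50,100,17),(50,92,17),(-50,92,17),(50,s,6),(-50,s,6),(50,s+8,6),(-50,s+8,6)])/1000
def f(p,both,raw=False):
    B=Bmat(p[:3]);X=Lc(p[3]*1000)@B[:3,:3].T+B[:3,3]
    r=(proj('w2',X)-W) if both==1 else proj('t0',X)-Tt if both==0 else np.vstack([(proj('w2',X)-W)*.9,(proj('t0',X)-Tt)*1.5])
    return r.ravel()
for k in (0,1,2):
    r=least_squares(lambda p:f(p,k),[.534,.16,-.08,.043],loss='soft_l1');print(k,r.x.round(4),np.degrees(r.x[2]).round(2),np.abs(f(r.x,k)).max().round(2))
np.savez('board.npz',B=Bmat(r.x[:3]),s=r.x[3])
E
```

```text
0 [ 0.5349  0.1614 -0.0853  0.0435] -4.89 1.23
1 [ 0.5345  0.1612 -0.0967  0.0448] -5.54 4.87
2 [ 0.5348  0.1613 -0.0908  0.0444] -5.2 5.07
```

```bash
python3 - <<'E'
from go import *
a=np.radians(-15)
delta([.4935,-.2523,.16],tool([0,0,-1],[-np.sin(a),np.cos(a),0]))
E
```

```text
t cm [ 15.14  11.81 -41.82] a deg [-0.   -0.   -0.06] |t| 46.0
```

Call:
play_rows([
  {"tx":4,"ty":0,"tz":-11,"claw":8.5,"ax":0,"ay":0,"az":0},
  {"tx":4,"ty":0,"tz":-11,"claw":8.5,"ax":0,"ay":0,"az":0},
  {"tx":8,"ty":0,"tz":-22,"claw":8.5,"ax":0,"ay":0,"az":0},
  {"tx":8,"ty":0,"tz":-22,"claw":8.5,"ax":0,"ay":0,"az":0},
  {"tx":15.1,"ty":11.8,"tz":-41.8,"claw":8.5,"ax":0,"ay":0,"az":0},
  {"tx":15.1,"ty":11.8,"tz":-41.8,"claw":8.5,"ax":0,"ay":0,"az":0},
  {"tx":15.1,"ty":11.8,"tz":-41.8,"claw":8.5,"ax":0,"ay":0,"az":0},
  {"tx":15.1,"ty":11.8,"tz":-41.8,"claw":8.5,"ax":0,"ay":0,"az":0},
  {"tx":15.1,"ty":11.8,"tz":-41.8,"claw":8.5,"ax":0,"ay":0,"az":0},
  {"tx":15.1,"ty":11.8,"tz":-41.8,"claw":8.5,"ax":0,"ay":0,"az":0},
  {"tx":15.1,"ty":11.8,"tz":-41.8,"claw":8.5,"ax":0,"ay":0,"az":0},
  {"tx":15.1,"ty":11.8,"tz":-41.8,"claw":8.5,"ax":0,"ay":0,"az":0},
])

```text
time: 2.45
eef_pos: [0.493, -0.2546, 0.1573]
tcp_rot: [-0.701, 0.094, -0.091, 0.701]
contact_force: [-0.5, 0.4, -0.5]
opening: 0.997
```

Call:
play_rows([
  {"tx":0,"ty":0,"tz":0,"claw":8.5,"ax":0,"ay":0,"az":0},
  {"tx":0,"ty":0,"tz":0,"claw":8.5,"ax":0,"ay":0,"az":0},
  {"tx":0,"ty":0,"tz":0,"claw":8.5,"ax":0,"ay":0,"az":0},
])

```text
time: 2.7
eef_pos: [0.4944, -0.2508, 0.1614]
tcp_rot: [-0.701, 0.091, -0.092, 0.701]
contact_force: [0.1, 0.8, 0.6]
opening: 1.0
```

```bash
python3 - <<'E'
from go import *
s=ctrl.get_state();print(s['time'],s['eef_pos'],s['qpos'].round(3),np.abs(s['dq']).max())
grab('wrist','w3')
E
```

```text
2.7 [ 0.49442323 -0.25080583  0.16139775] [-6.530e-01  5.800e-02  1.913e+00  1.000e-03  1.171e+00 -1.964e+00] 0.015358029538888771
```

View pics/w3.png

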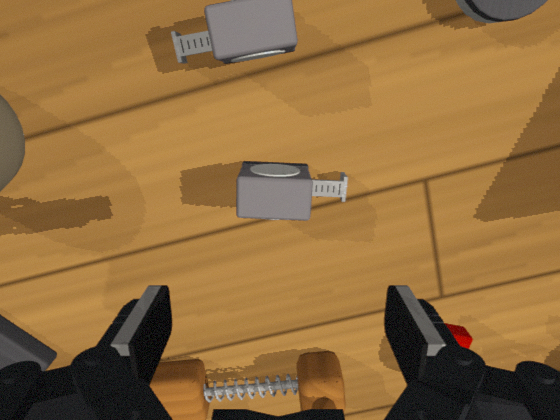

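The target case's top face is at about (238–312, 185–219), with its hook at (345,187) pointing to image right. It lines up well with the jaws.

```bash
python3 - <<'E'
from go import *
p=load('w3')[0]
cv2.imwrite('pics/w3b.png',cv2.resize(p[150:230,225:355],None,fx=6,fy=6,interpolation=cv2.INTER_NEAREST))
E
```

```text
(no output)
```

View pics/w3b.png

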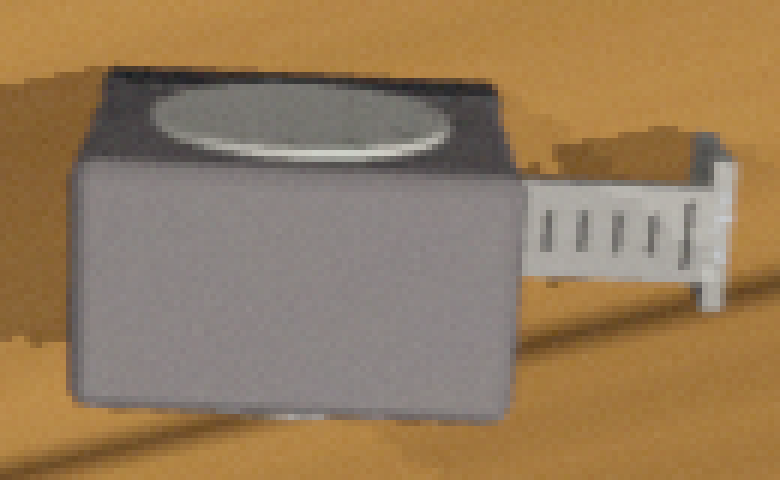

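```bash
python3 - <<'E'
from go import *
g=np.array([(522,178),(75,160),(72,402),(508,420)])/6+[224.6,149.6]
q=np.array([plane('w3',u,v,.059) for u,v in g]);print((q*1000).round(1),(q.mean(0)*1000).round(1))
y=q[0]+q[3]-q[1]-q[2];a=np.arctan2(-y[0],y[1]);print(np.degrees(a),np.linalg.norm(y)/2)
c=q.mean(0);a2=a
delta([c[0],c[1],.026],tool([0,0,-1],[-np.sin(a2),np.cos(a2),0]))
E
```

```text
[[ 487.9 -221.1   59. ]
 [ 471.4 -274.    59. ]
 [ 501.8 -283.7   59. ]
 [ 518.7 -230.2   59. ]] [ 495.  -252.2   59. ]
-17.40604842263334 0.05578233130183464
t cm [ 0.06 13.58 -0.12] a deg [0.01 2.54 0.08] |t| 13.6
```

Call:
play_rows([
  {"tx":0.05,"ty":4,"tz":-0.1,"claw":8.5,"ax":0,"ay":2.3,"az":0},
  {"tx":0.05,"ty":8,"tz":-0.1,"claw":8.5,"ax":0,"ay":2.3,"az":0},
  {"tx":0.05,"ty":11,"tz":-0.1,"claw":8.5,"ax":0,"ay":2.3,"az":0},
  {"tx":0.05,"ty":13,"tz":-0.1,"claw":8.5,"ax":0,"ay":2.3,"az":0},
  {"tx":0.05,"ty":13.7,"tz":-0.1,"claw":8.5,"ax":0,"ay":2.3,"az":0},
  {"tx":0.05,"ty":13.7,"tz":-0.1,"claw":8.5,"ax":0,"ay":2.3,"az":0},
  {"tx":0.05,"ty":13.7,"tz":-0.1,"claw":8.5,"ax":0,"ay":2.3,"az":0},
  {"tx":0.05,"ty":13.7,"tz":-0.1,"claw":8.5,"ax":0,"ay":2.3,"az":0},
])

```text
time: 3.42
eef_pos: [0.4957, -0.2546, 0.0263]
tcp_rot: [0.7, -0.105, 0.108, -0.698]
contact_force: [0.8, -0.6, 0.4]
opening: 0.995
```

```bash
python3 - <<'E'
from go import *
s=ctrl.get_state();print(s['time'],s['eef_pos'],s['contact_force'],np.abs(s['dq']).max())
grab('wrist','w4')
E
```

```text
3.4167 [ 0.49569221 -0.25455197  0.02630521] [ 0.77457675 -0.56626903  0.36219932] 0.0067647569145398035
```

View pics/w4.png

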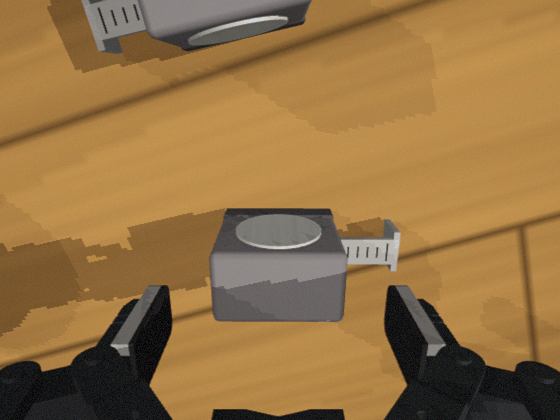

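The case is centred between the open fingers (top face at columns 211–346, fingers at 170 and 386). Next I'll close.

Call:
play_rows([
  {"tx":0,"ty":0,"tz":0,"claw":5,"ax":0,"ay":0,"az":0},
  {"tx":0,"ty":0,"tz":0,"claw":5,"ax":0,"ay":0,"az":0},
  {"tx":0,"ty":0,"tz":0,"claw":5,"ax":0,"ay":0,"az":0},
  {"tx":0,"ty":0,"tz":0,"claw":5,"ax":0,"ay":0,"az":0},
  {"tx":0,"ty":0,"tz":0,"claw":5,"ax":0,"ay":0,"az":0},
  {"tx":0,"ty":0,"tz":0,"claw":5,"ax":0,"ay":0,"az":0},
  {"tx":0,"ty":0,"tz":0,"claw":5,"ax":0,"ay":0,"az":0},
  {"tx":0,"ty":0,"tz":0,"claw":5,"ax":0,"ay":0,"az":0},
], grip_force=60)

```text
time: 4.13
eef_pos: [0.4952, -0.2547, 0.0258]
tcp_rot: [0.699, -0.106, 0.108, -0.699]
contact_force: [-0.5, 1.3, 6.8]
opening: 0.583
```

```bash
python3 - <<'E'
from go import *
s=ctrl.get_state();print(s['time'],s['eef_pos'],s['contact_force'],s['opening'])
grab('wrist','w5')
E
```

```text
4.1333 [ 0.49517183 -0.2547421   0.02578375] [-0.46393181  1.27893564  6.79036084] 0.5833382146509367
```

View pics/w5.png

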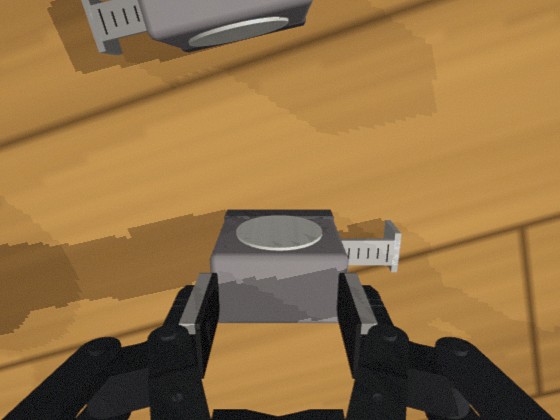

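Call:
play_rows([
  {"tx":0,"ty":0,"tz":0,"claw":3,"ax":0,"ay":0,"az":0},
  {"tx":0,"ty":0,"tz":0,"claw":3,"ax":0,"ay":0,"az":0},
  {"tx":0,"ty":0,"tz":0,"claw":3,"ax":0,"ay":0,"az":0},
])

```text
time: 4.43
eef_pos: [0.497, -0.2553, 0.0283]
tcp_rot: [0.7, -0.104, 0.109, -0.698]
contact_force: [-0.1, 4.1, 14.6]
opening: 0.356
```

```bash
python3 - <<'E'
from go import *
s=ctrl.get_state();print(s['time'],s['eef_pos'],s['contact_force'],s['opening'])
p,W=cloud('w5'); print(W[320,205],W[320,350],W[300,280])
E
```

```text
4.4333 [ 0.49702528 -0.25526802  0.02832969] [-0.13440186  4.0868691  14.60435794] 0.35591761325273386
[ 0.48256311 -0.27548994  0.08615945] [ 0.4969575 -0.2277132  0.0869589] [ 0.50012147 -0.25362752  0.05763986]
```

```bash
python3 - <<'E'
from go import *
grab('wrist','w6')
E
```

```text
(no output)
```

View pics/w6.png

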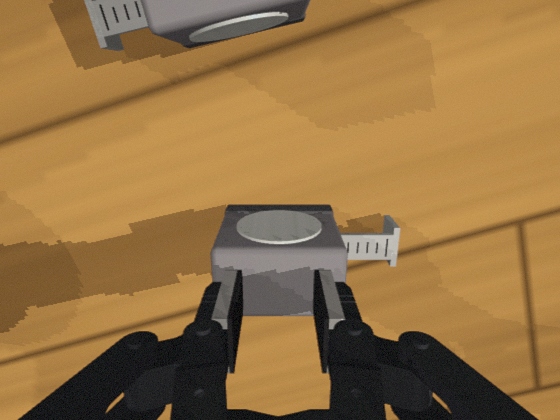

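```bash
python3 - <<'E'
from go import *
s=ctrl.get_state()
p,W=cloud('w6')
T=(W-s['eef_pos'])@R.from_quat(s['tcp_rot']).as_matrix()
for v in range(262,380,8):
    print(v,[tuple((T[v,u]*1000).round(0)) for u in (222,232,238,320,330)])
cv2.imwrite('pics/w6b.png',cv2.resize(p[190:390,190:370],None,fx=4,fy=3,interpolation=cv2.INTER_NEAREST)) 
E
```

```text
262 [(np.float64(-12.0), np.float64(-29.0), np.float64(-22.0)), (np.float64(-12.0), np.float64(-29.0), np.float64(-18.0)), (np.float64(-12.0), np.float64(-30.0), np.float64(-15.0)), (np.float64(-12.0), np.float64(-29.0), np.float64(19.0)), (np.float64(-12.0), np.float64(-30.0), np.float64(23.0))]
270 [(np.float64(-9.0), np.float64(-30.0), np.float64(-22.0)), (np.float64(-11.0), np.float64(-34.0), np.float64(-17.0)), (np.float64(-11.0), np.float64(-33.0), np.float64(-15.0)), (np.float64(-11.0), np.float64(-35.0), np.float64(19.0)), (np.float64(-11.0), np.float64(-34.0), np.float64(23.0))]
278 [(np.float64(-4.0), np.float64(-29.0), np.float64(-22.0)), (np.float64(-11.0), np.float64(-41.0), np.float64(-16.0)), (np.float64(-11.0), np.float64(-41.0), np.float64(-14.0)), (np.float64(-10.0), np.float64(-39.0), np.float64(18.0)), (np.float64(-11.0), np.float64(-40.0), np.float64(22.0))]
286 [(np.float64(-11.0), np.float64(-46.0), np.float64(-19.0)), (np.float64(-11.0), np.float64(-46.0), np.float64(-16.0)), (np.float64(-9.0), np.float64(-44.0), np.float64(-14.0)), (np.float64(-11.0), np.floa
[... 2615 characters left out ...]
)), (np.float64(10.0), np.float64(-61.0), np.float64(17.0)), (np.float64(-1.0), np.float64(-73.0), np.float64(18.0))]
366 [(np.float64(-17.0), np.float64(-95.0), np.float64(-12.0)), (np.float64(8.0), np.float64(-68.0), np.float64(-14.0)), (np.float64(93.0), np.float64(30.0), np.float64(-24.0)), (np.float64(94.0), np.float64(31.0), np.float64(29.0)), (np.float64(2.0), np.float64(-73.0), np.float64(18.0))]
374 [(np.float64(-17.0), np.float64(-98.0), np.float64(-12.0)), (np.float64(100.0), np.float64(30.0), np.float64(-29.0)), (np.float64(101.0), np.float64(31.0), np.float64(-25.0)), (np.float64(100.0), np.float64(30.0), np.float64(30.0)), (np.float64(5.0), np.float64(-75.0), np.float64(18.0))]
```

View pics/w6b.png

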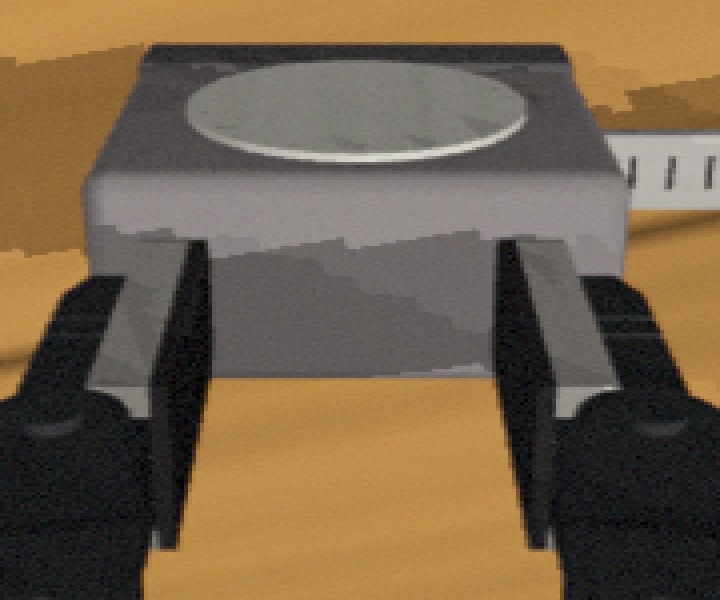

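```bash
python3 - <<'E'
from go import *
for tag,us in (('w3',(135,145,150,410,415)),('w5',(202,210,346,356)),('w6',(230,325))):
    p,d,K,C=load(tag); v,u=np.mgrid[:420,:560]
    T=np.array(cams.camera_model('wrist')['tool_from_camera'])
    X=np.stack([(u-K[0,2])/K[0,0]*d,(v-K[1,2])/K[1,1]*d,d],-1)@T[:3,:3].T+T[:3,3]
    # finger pixels: tool |x|<14, y<-20, |z|<60
    m=(np.abs(X[...,0])<.013)&(X[...,1]>-.06)&(X[...,1]<-.0)&(np.abs(X[...,2])<.06)&(v>255)
    for side in (-1,1):
        q=X[m&(np.sign(X[...,2])==side)]
        print(tag,side,len(q),np.percentile(q[:,1],[90,98,99.8]).round(4), q[q[:,1]>np.percentile(q[:,1],97)].mean(0).round(4))
E
```

```text
w3 -1 1440 [-0.0455 -0.0431 -0.0417] [-0.0004 -0.0427 -0.0411]
w3 1 1431 [-0.0456 -0.043  -0.042 ] [-0.0006 -0.0427  0.044 ]
w5 -1 4863 [-0.0313 -0.0308 -0.03  ] [-0.0008 -0.0306 -0.014 ]
w5 1 5217 [-0.0314 -0.0309 -0.0303] [-0.0017 -0.0307  0.0145]
w6 -1 3762 [-0.0288 -0.0282 -0.0272] [-0.0033 -0.028  -0.0153]
w6 1 4120 [-0.0288 -0.0283 -0.0271] [-0.002 -0.028  0.016]
```

The fingers closed on top of the case. By the wrist depth their ends lie about 29 mm (shut) to 42 mm (open) behind the reported TCP, so I was too high. I'll open, look, then go about 32 mm lower.

Call:
play_rows([
  {"tx":0,"ty":-1.5,"tz":0,"claw":8.5,"ax":0,"ay":0,"az":0},
  {"tx":0,"ty":-1.5,"tz":0,"claw":8.5,"ax":0,"ay":0,"az":0},
  {"tx":0,"ty":-1.5,"tz":0,"claw":8.5,"ax":0,"ay":0,"az":0},
  {"tx":0,"ty":-1.5,"tz":0,"claw":8.5,"ax":0,"ay":0,"az":0},
  {"tx":0,"ty":-1.5,"tz":0,"claw":8.5,"ax":0,"ay":0,"az":0},
  {"tx":0,"ty":-1.5,"tz":0,"claw":8.5,"ax":0,"ay":0,"az":0},
  {"tx":0,"ty":-1.5,"tz":0,"claw":8.5,"ax":0,"ay":0,"az":0},
])

```text
time: 5.07
eef_pos: [0.4934, -0.2535, 0.0379]
tcp_rot: [-0.699, 0.107, -0.106, 0.699]
contact_force: [0.3, 0.8, 0.4]
opening: 0.994
```

```bash
python3 - <<'E'
from go import *
s=ctrl.get_state();print(s['time'],s['eef_pos'],s['contact_force'],s['opening'])
p,d=grab('wrist','w7')
cv2.imwrite('pics/w7b.png',cv2.resize(p[170:330,130:420],None,fx=2.7,fy=2.7,interpolation=cv2.INTER_NEAREST))
E
```

```text
5.0667 [ 0.49339411 -0.25352479  0.03787458] [0.27899381 0.8076034  0.43716987] 0.9940472865111979
```

View pics/w7b.png

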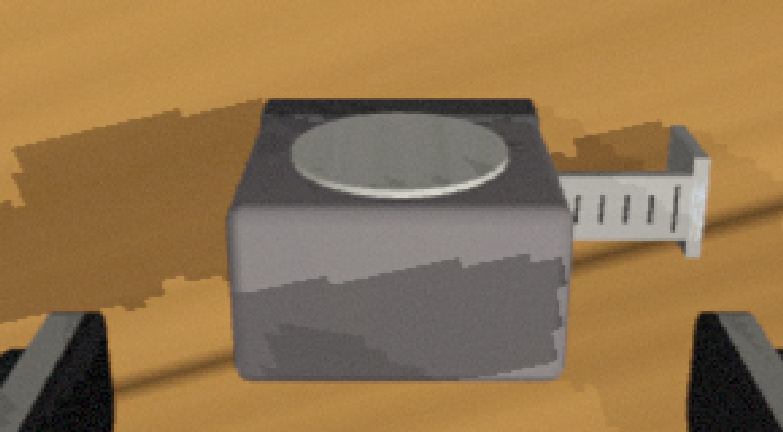

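```bash
python3 - <<'E'
from go import *
g=np.array([(572,207),(230,207),(240,380),(565,380)])/2.7+[129.6,169.6]
q=np.array([plane('w7',u,v,.059) for u,v in g]);c=q.mean(0);print((c*1000).round(1))
y=q[0]+q[3]-q[1]-q[2];a=np.arctan2(-y[0],y[1]);print(np.degrees(a),np.linalg.norm(y)/2)
delta([c[0],c[1],-.007],tool([0,0,-1],[-np.sin(a),np.cos(a),0]))
E
```

```text
[ 494.5 -251.9   59. ]
-17.44249984426199 0.05539622632821149
t cm [0.05 4.5  0.19] a deg [-0.02  0.12 -0.07] |t| 4.5
```

Call:
play_rows([
  {"tx":0,"ty":2,"tz":0.1,"claw":8.5,"ax":0,"ay":0,"az":0},
  {"tx":0,"ty":3.5,"tz":0.1,"claw":8.5,"ax":0,"ay":0,"az":0},
  {"tx":0,"ty":4.5,"tz":0.1,"claw":8.5,"ax":0,"ay":0,"az":0},
  {"tx":0,"ty":4.5,"tz":0.1,"claw":8.5,"ax":0,"ay":0,"az":0},
  {"tx":0,"ty":4.5,"tz":0.1,"claw":5.5,"ax":0,"ay":0,"az":0},
  {"tx":0,"ty":4.5,"tz":0.1,"claw":4,"ax":0,"ay":0,"az":0},
  {"tx":0,"ty":4.5,"tz":0.1,"claw":4,"ax":0,"ay":0,"az":0},
  {"tx":0,"ty":4.5,"tz":0.1,"claw":4,"ax":0,"ay":0,"az":0},
  {"tx":0,"ty":4.5,"tz":0.1,"claw":4,"ax":0,"ay":0,"az":0},
  {"tx":0,"ty":4.5,"tz":0.1,"claw":4,"ax":0,"ay":0,"az":0},
])

```text
time: 5.95
eef_pos: [0.4952, -0.2537, -0.005]
tcp_rot: [0.7, -0.106, 0.107, -0.699]
contact_force: [-0.5, -0.8, 3.7]
opening: 0.671
```

```bash
python3 - <<'E'
from go import *
s=ctrl.get_state();print(s['time'],s['eef_pos'],s['contact_force'],s['opening'])
p,d=grab('wrist','w8')
E
```

```text
5.95 [ 0.49518802 -0.25370529 -0.00499726] [-0.50421274 -0.80422797  3.70708503] 0.6710630484359815
```

View pics/w8.png

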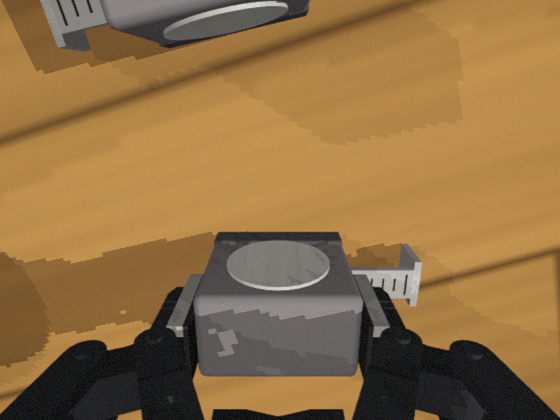

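The fingers are stopped on the case at opening 0.67 (57 mm). Their grey ends sit at about row 276, above the blade. Next I'll lift and measure the case in the hand.

Call:
play_rows([
  {"tx":0,"ty":-2,"tz":0,"claw":4,"ax":0,"ay":0,"az":0},
  {"tx":0,"ty":-5,"tz":0,"claw":4,"ax":0,"ay":0,"az":0},
  {"tx":0,"ty":-9,"tz":0,"claw":4,"ax":0,"ay":0,"az":0},
  {"tx":0,"ty":-13,"tz":0,"claw":4,"ax":0,"ay":0,"az":0},
  {"tx":0,"ty":-17,"tz":0,"claw":4,"ax":0,"ay":0,"az":0},
  {"tx":0,"ty":-19,"tz":0,"claw":4,"ax":0,"ay":0,"az":0},
  {"tx":0,"ty":-20,"tz":0,"claw":4,"ax":0,"ay":0,"az":0},
  {"tx":0,"ty":-20,"tz":0,"claw":4,"ax":0,"ay":0,"az":0},
  {"tx":0,"ty":-20,"tz":0,"claw":4,"ax":0,"ay":0,"az":0},
])

```text
time: 6.75
eef_pos: [0.4932, -0.2521, 0.1916]
tcp_rot: [-0.698, 0.107, -0.105, 0.7]
contact_force: [-0.9, -0.8, -4.0]
opening: 0.667
```

```bash
python3 - <<'E'
from go import *
s=ctrl.get_state();print(s['time'],s['eef_pos'],s['contact_force'],s['opening'])
p,d=grab('wrist','w9')
p,W=cloud('w9'); T=(W-s['eef_pos'])@R.from_quat(s['tcp_rot']).as_matrix()
q=T[315:365,215:340].reshape(-1,3);n=np.linalg.svd(q-q.mean(0))[2][2];print('top plane',q.mean(0),n)
for v in (320,340,360): print((T[v,[215,245,275,305,335]]*1000).round(1)[:,1])
cv2.imwrite('pics/w9b.png',cv2.resize(p[220:400,160:430],None,fx=2.9,fy=2.9,interpolation=cv2.INTER_NEAREST))
E
```

```text
6.75 [ 0.4931873  -0.25211242  0.19163649] [-0.89679091 -0.81697167 -4.02734612] 0.6668826529668733Traceback (most recent call last):
  File "<stdin>", line 5, in <module>
    u, s, vh = gufunc(a, signature=signature)
               ~~~~~~^^^^^^^^^^^^^^^^^^^^^^^^
    raise LinAlgError("SVD did not converge")
numpy.linalg.LinAlgError: SVD did not converge
```

```bash
python3 - <<'E'
from go import *
p,d,K,C=load('w9')
W=cloud('w9')[1]; T=(W-C[:3,3])@C[:3,:3]; M=np.array(cams.camera_model('wrist')['tool_from_camera']); T=T@M[:3,:3].T+M[:3,3]
q=T[318:365,215:340].reshape(-1,3);q=q[~np.isnan(q[:,0])]
q=q[np.abs(q[:,1]-np.median(q[:,1]))<.006];c=q.mean(0);n=np.linalg.svd(q-c,full_matrices=False)[2][2];print('top plane',c,n,len(q))
cv2.imwrite('pics/w9b.png',cv2.resize(p[220:400,160:430],None,fx=2.9,fy=2.9,interpolation=cv2.INTER_NEAREST))
E
```

```text
top plane [ 0.00133345 -0.06273972  0.00123082] [ 0.00882749 -0.99995949 -0.00175871] 5848
```

View pics/w9b.png

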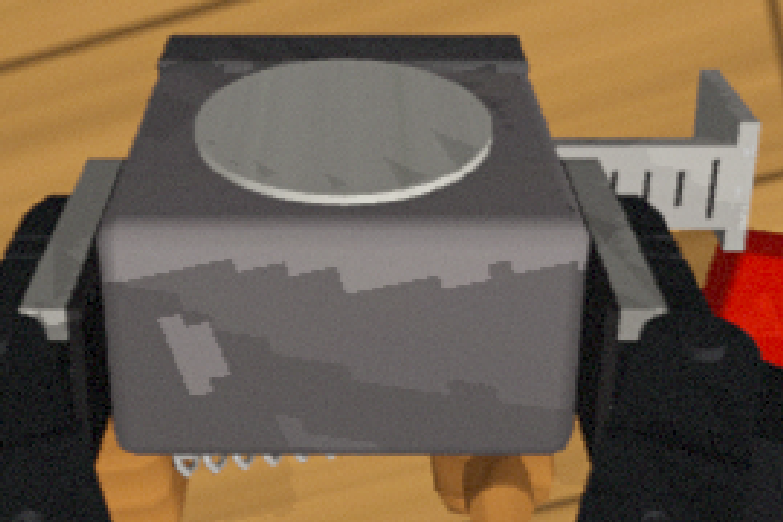

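```bash
cat >> go.py <<'E'
z_=np.load('board.npz');B=z_['B'];S=float(z_['s']); OFF=np.array([.0005,-.004,.0007])
RB=tool(-B[:3,2],B[:3,1])
def case_target(x,y,z): # mm in board -> TCP
    return B[:3,3]+B[:3,:3]@(np.array([x,y,z])/1000)-RB@OFF
def case_now(st=None):
    st=st or ctrl.get_state(); Rt=R.from_quat(st['tcp_rot']).as_matrix(); P=st['eef_pos']+Rt@OFF
    b=B[:3,:3].T@(P-B[:3,3]); print('case in board mm',(b*1000).round(1),'tilt err deg',np.degrees(R.from_matrix(RB.T@Rt).as_rotvec()).round(2)); return b
E
python3 - <<'E'
from go import *
print(B.round(4),S); print(case_target(0,48,90)); t,a=delta(case_target(0,48,90),RB)
E
```

```text
[[ 0.8625  0.0906 -0.4979  0.5348]
 [-0.0785  0.9959  0.0453  0.1613]
 [ 0.5     0.      0.866   0.07  ]
 [ 0.      0.      0.      1.    ]] 0.04437015554583022
[0.49586595 0.21233438 0.14422818]
t cm [-13.49   4.78  44.39] a deg [  3.04 -11.88 -30.17] |t| 46.6
```

Call:
play_rows([
  {"tx":-1.2,"ty":0,"tz":4,"claw":4,"ax":0.5,"ay":-2,"az":-5},
  {"tx":-2.4,"ty":0,"tz":8,"claw":4,"ax":1,"ay":-4,"az":-10},
  {"tx":-3.6,"ty":0,"tz":12,"claw":4,"ax":1.5,"ay":-6,"az":-15},
  {"tx":-4.8,"ty":0,"tz":16,"claw":4,"ax":2,"ay":-8,"az":-20},
  {"tx":-6,"ty":0,"tz":20,"claw":4,"ax":2.5,"ay":-10,"az":-25},
  {"tx":-7.2,"ty":0,"tz":24,"claw":4,"ax":3,"ay":-11.9,"az":-30.2},
  {"tx":-8.5,"ty":1,"tz":28,"claw":4,"ax":3,"ay":-11.9,"az":-30.2},
  {"tx":-9.7,"ty":2,"tz":32,"claw":4,"ax":3,"ay":-11.9,"az":-30.2},
  {"tx":-11,"ty":3,"tz":36,"claw":4,"ax":3,"ay":-11.9,"az":-30.2},
  {"tx":-12.3,"ty":4,"tz":40,"claw":4,"ax":3,"ay":-11.9,"az":-30.2},
  {"tx":-13.2,"ty":4.6,"tz":43,"claw":4,"ax":3,"ay":-11.9,"az":-30.2},
  {"tx":-13.5,"ty":4.8,"tz":44.4,"claw":4,"ax":3,"ay":-11.9,"az":-30.2},
])

```text
time: 7.8
eef_pos: [0.4934, 0.2144, 0.1398]
tcp_rot: [0.693, 0.152, 0.21, -0.673]
contact_force: [0.8, -0.2, -2.1]
opening: 0.666
```

Call:
play_rows([
  {"tx":0,"ty":0,"tz":0,"claw":4,"ax":0,"ay":0,"az":0},
  {"tx":0,"ty":0,"tz":0,"claw":4,"ax":0,"ay":0,"az":0},
  {"tx":0,"ty":0,"tz":0,"claw":4,"ax":0,"ay":0,"az":0},
])

```text
time: 8.05
eef_pos: [0.496, 0.2102, 0.1432]
tcp_rot: [0.693, 0.152, 0.214, -0.672]
contact_force: [-0.4, -0.6, -2.6]
opening: 0.672
```

```bash
python3 - <<'E'
from go import *
s=ctrl.get_state();print(s['time'],s['eef_pos'],s['qpos'].round(3),s['contact_force'],s['opening']);case_now(s)
delta(case_target(0,48,30),RB,s)
p,d=grab('wrist','w10')
E
```

```text
8.05 [0.49604352 0.21020075 0.14324361] [ 0.319 -0.193  2.258 -0.359  0.621 -0.917] [-0.43902911 -0.63502825 -2.55429854] 0.6718293225344047
case in board mm [-0.2 45.9 89. ] tilt err deg [-0.29 -0.14 -0.04]
t cm [0.01 5.9  0.24] a deg [0.29 0.14 0.04] |t| 5.9
```

View pics/w10.png

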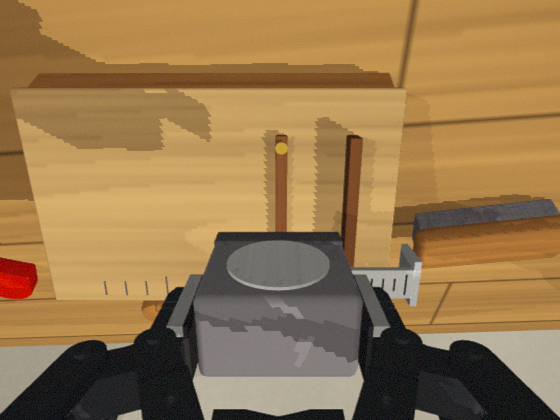

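The case is square over the board. The rail runs down from (353,137) and the hook is at (417,280), beyond it. I'll lower to 30 mm above the board and check.

Call:
play_rows([
  {"tx":0,"ty":2.5,"tz":0.2,"claw":4,"ax":0,"ay":0,"az":0},
  {"tx":0,"ty":4.5,"tz":0.2,"claw":4,"ax":0,"ay":0,"az":0},
  {"tx":0,"ty":5.5,"tz":0.2,"claw":4,"ax":0,"ay":0,"az":0},
  {"tx":0,"ty":5.9,"tz":0.2,"claw":4,"ax":0,"ay":0,"az":0},
  {"tx":0,"ty":5.9,"tz":0.2,"claw":4,"ax":0,"ay":0,"az":0},
  {"tx":0,"ty":5.9,"tz":0.2,"claw":4,"ax":0,"ay":0,"az":0},
  {"tx":0,"ty":5.9,"tz":0.2,"claw":4,"ax":0,"ay":0,"az":0},
])

```text
time: 8.68
eef_pos: [0.5278, 0.21, 0.0959]
tcp_rot: [0.691, 0.154, 0.216, -0.672]
contact_force: [-0.1, 0.7, -2.6]
opening: 0.666
```

```bash
python3 - <<'E'
from go import *
s=ctrl.get_state();print(s['time'],s['qpos'].round(3),s['contact_force'],s['opening']);case_now(s)
p,d=grab('wrist','w11')
for i in range(3):
    case_now()
grab('top','t11')
p=load('t11')[0];cv2.imwrite('pics/t11b.png',cv2.resize(p[150:250,165:295],None,fx=6,fy=6,interpolation=cv2.INTER_NEAREST))
E
```

```text
8.6833 [ 0.296 -0.048  2.231 -0.417  0.499 -0.863] [-0.06317966  0.65375454 -2.56192709] 0.6664119381234652
case in board mm [ 3.5 48.6 32.1] tilt err deg [-0.17 -0.06 -0.39]
case in board mm [ 3.6 48.8 32.3] tilt err deg [-0.15 -0.08 -0.4 ]
case in board mm [ 3.6 48.8 32.3] tilt err deg [-0.15 -0.08 -0.4 ]
case in board mm [ 3.6 48.8 32.3] tilt err deg [-0.15 -0.08 -0.4 ]
```

View pics/w11.png

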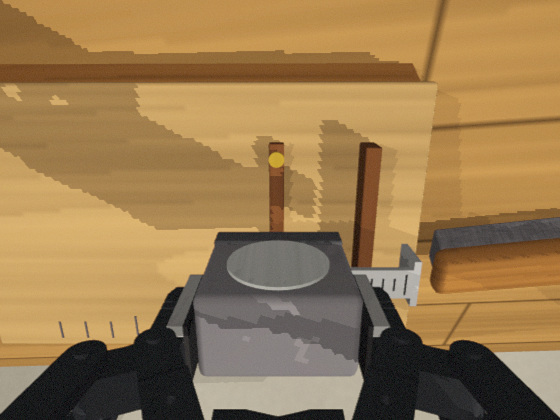

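View pics/t11b.png

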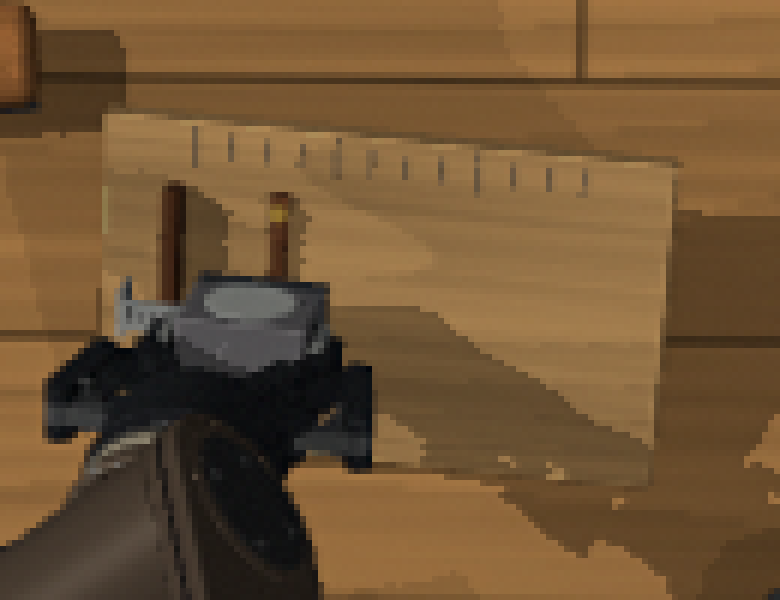

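```bash
python3 - <<'E'
from go import *
p,W=cloud('w11')
b=(W-B[:3,3])@B[:3,:3]*1000
for n,(u,v) in dict(boardR=(200,150),boardL=(410,150),boardmid=(320,200),rail1=(368,170),rail2=(364,240),stop=(276,190),hookedge=(417,285),hook=(418,295),bladetip=(395,280),hookin=(408,255)).items(): print(n,b[v,u].round(1))
loc=np.array([(-50,100,17),(-50,92,17),(-50,S*1e3,6),(-50,S*1e3+8,6),(-80,130,0)])/1000
print(proj('w11',loc@B[:3,:3].T+B[:3,3]).round(1))
cv2.imwrite('pics/w11b.png',cv2.resize(p[130:310,250:440],None,fx=4,fy=3.3,interpolation=cv2.INTER_NEAREST))
E
```

```text
boardR [-46.    7.9  -1.1]
boardL [-46.  119.3  -0.9]
boardmid [-18.3  72.6  -0.5]
rail1 [-38.6  94.4  13.9]
rail2 [-1.4 94.7 16. ]
stop [-25.4  48.3   4.1]
hookedge [  4.1 110.7  52.5]
hook [ 145.2  204.2 -165.1]
bladetip [  1.  100.4  53.5]
hookin [ -6.8 108.   44.8]
[[383.  148.4]
 [366.4 148.4]
 [268.2 144.6]
 [283.9 144.6]
 [439.9  82.3]]
```

View pics/w11b.png

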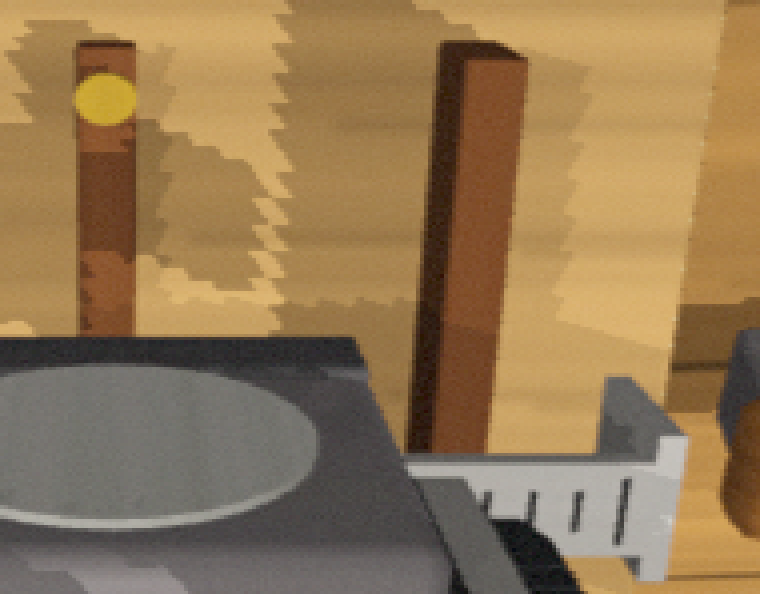

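The projected rail and stop corners fall within about 1 px of those seen, and the hook's inner face is about 8 mm beyond the rail. I'll lower to 9 mm above the board.

Call:
play_rows([
  {"tx":0,"ty":0.8,"tz":-0.15,"claw":4,"ax":0,"ay":0,"az":0},
  {"tx":0,"ty":1.5,"tz":-0.15,"claw":4,"ax":0,"ay":0,"az":0},
  {"tx":0,"ty":2,"tz":-0.15,"claw":4,"ax":0,"ay":0,"az":0},
  {"tx":0,"ty":2.3,"tz":-0.15,"claw":4,"ax":0,"ay":0,"az":0},
  {"tx":0,"ty":2.3,"tz":-0.15,"claw":4,"ax":0,"ay":0,"az":0},
  {"tx":0,"ty":2.3,"tz":-0.15,"claw":4,"ax":0,"ay":0,"az":0},
  {"tx":0,"ty":2.3,"tz":-0.15,"claw":4,"ax":0,"ay":0,"az":0},
  {"tx":0,"ty":2.3,"tz":-0.15,"claw":4,"ax":0,"ay":0,"az":0},
])

```text
time: 9.45
eef_pos: [0.5389, 0.2078, 0.0752]
tcp_rot: [0.691, 0.154, 0.215, -0.672]
contact_force: [0.1, 0.8, -3.1]
opening: 0.67
```

```bash
python3 - <<'E'
from go import *
s=ctrl.get_state();print(s['time'],s['qpos'].round(3),s['contact_force'],s['opening']);case_now(s)
p,d=grab('wrist','w12');case_now()
cv2.imwrite('pics/w12b.png',cv2.resize(p[130:310,250:440],None,fx=4,fy=3.3,interpolation=cv2.INTER_NEAREST))
E
```

```text
9.45 [ 0.284  0.01   2.22  -0.443  0.453 -0.843] [ 0.10826025  0.76656082 -3.05351323] 0.6700637007776037
case in board mm [ 2.9 47.4  8.6] tilt err deg [-0.17 -0.12 -0.32]
case in board mm [ 2.9 47.4  8.6] tilt err deg [-0.16 -0.12 -0.32]
```

View pics/w12b.png

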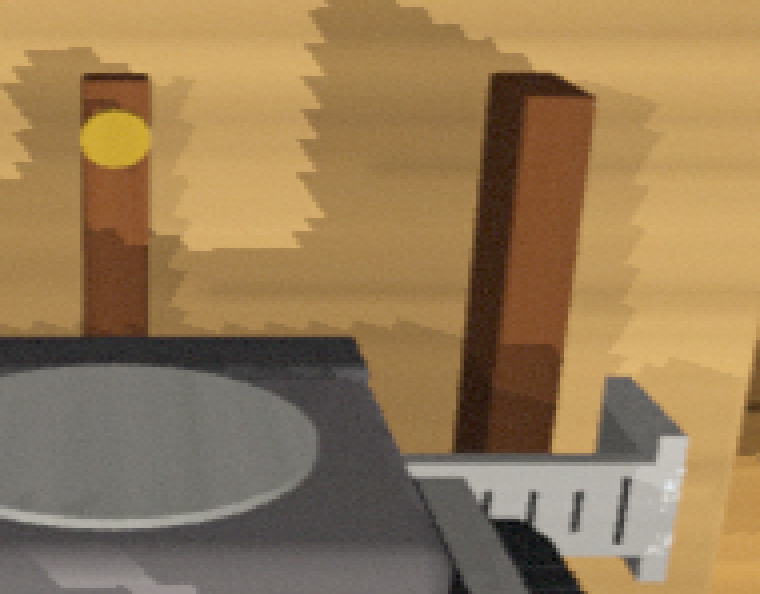

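The hook now hangs beyond the rail's outer face, about 5 mm clear, and the force is unchanged. Next I'll draw the case 35 mm to the right.

Call:
play_rows([
  {"tx":0,"ty":0,"tz":-0.3,"claw":4,"ax":0,"ay":0,"az":0},
  {"tx":0,"ty":0,"tz":-0.8,"claw":4,"ax":0,"ay":0,"az":0},
  {"tx":0,"ty":0,"tz":-1.2,"claw":4,"ax":0,"ay":0,"az":0},
  {"tx":0,"ty":0,"tz":-1.6,"claw":4,"ax":0,"ay":0,"az":0},
  {"tx":0,"ty":0,"tz":-2,"claw":4,"ax":0,"ay":0,"az":0},
  {"tx":0,"ty":0,"tz":-2.4,"claw":4,"ax":0,"ay":0,"az":0},
  {"tx":0,"ty":0,"tz":-2.8,"claw":4,"ax":0,"ay":0,"az":0},
  {"tx":0,"ty":0,"tz":-3.2,"claw":4,"ax":0,"ay":0,"az":0},
  {"tx":0,"ty":0,"tz":-3.5,"claw":4,"ax":0,"ay":0,"az":0},
  {"tx":0,"ty":0,"tz":-3.5,"claw":4,"ax":0,"ay":0,"az":0},
  {"tx":0,"ty":0,"tz":-3.5,"claw":4,"ax":0,"ay":0,"az":0},
  {"tx":0,"ty":0,"tz":-3.5,"claw":4,"ax":0,"ay":0,"az":0},
])

```text
time: 10.5
eef_pos: [0.5357, 0.1732, 0.0753]
tcp_rot: [0.691, 0.154, 0.215, -0.673]
contact_force: [0.6, 6.2, -3.6]
opening: 0.666
```

```bash
python3 - <<'E'
from go import *
s=ctrl.get_state();print(s['time'],s['qpos'].round(3),s['contact_force'],s['opening']);case_now(s)
p,d=grab('wrist','w13');case_now()
cv2.imwrite('pics/w13b.png',cv2.resize(p[130:380,150:440],None,fx=2.7,fy=2.3,interpolation=cv2.INTER_NEAREST))
E
```

```text
10.5 [ 0.208 -0.034  2.263 -0.37   0.428 -0.973] [ 0.58084076  6.22346782 -3.60706161] 0.6655754956442889
case in board mm [ 3.  12.6  8.7] tilt err deg [-0.1  -0.09 -0.36]
case in board mm [ 3.  12.7  8.7] tilt err deg [-0.09 -0.09 -0.36]
```

View pics/w13b.png

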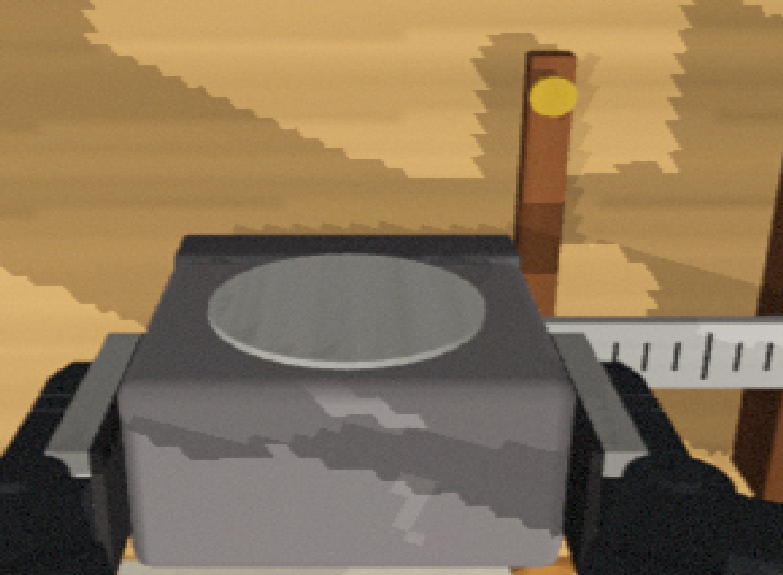

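```bash
python3 - <<'E'
from go import *
p=load('w13')[0]
cv2.imwrite('pics/w13c.png',cv2.resize(p[145:260,320:380],None,fx=10,fy=5.2,interpolation=cv2.INTER_NEAREST))
s=S*1e3
loc=np.array([(-14,41.7,8.7),(-14,41.7,0),(-14,s,6),(-14,s,0),(-50,s,6),(-50,s,0),(-50,s+8,6)])/1000
print(proj('w13',loc@B[:3,:3].T+B[:3,3]).round(1), s)
E
```

```text
[[337.3 230.6]
 [334.7 223.9]
 [342.  228.5]
 [340.1 223.9]
 [346.5 154.6]
 [344.3 152.1]
 [364.2 154.6]] 44.37015554583022
```

View pics/w13c.png

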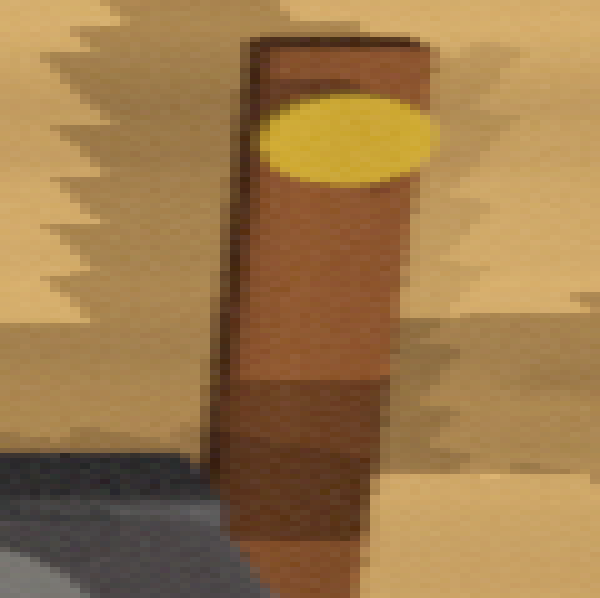

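The case's bottom front corner (339,232) is just right of the bar's foot (340,228), about 2 mm clear. I'll draw 1.5 mm more and lower.

Call:
play_rows([
  {"tx":0,"ty":0,"tz":-0.15,"claw":4,"ax":0,"ay":0,"az":0},
  {"tx":0,"ty":0.2,"tz":-0.15,"claw":4,"ax":0,"ay":0,"az":0},
  {"tx":0,"ty":0.5,"tz":-0.15,"claw":4,"ax":0,"ay":0,"az":0},
  {"tx":0,"ty":0.7,"tz":-0.15,"claw":4,"ax":0,"ay":0,"az":0},
  {"tx":0,"ty":0.8,"tz":-0.15,"claw":4,"ax":0,"ay":0,"az":0},
  {"tx":0,"ty":0.8,"tz":-0.15,"claw":4,"ax":0,"ay":0,"az":0},
  {"tx":0,"ty":0.8,"tz":-0.15,"claw":4,"ax":0,"ay":0,"az":0},
  {"tx":0,"ty":0.8,"tz":-0.15,"claw":4,"ax":0,"ay":0,"az":0},
])

```text
time: 11.22
eef_pos: [0.5406, 0.1718, 0.0695]
tcp_rot: [0.69, 0.155, 0.216, -0.673]
contact_force: [0.6, 5.7, -0.6]
opening: 0.669
```

```bash
python3 - <<'E'
from go import *
s=ctrl.get_state();print(s['time'],s['contact_force'],B[:3,:3].T@s['contact_force'],s['opening']);case_now(s)
p,d=grab('wrist','w14')
cv2.imwrite('pics/w14c.png',cv2.resize(p[145:300,300:440],None,fx=5,fy=3.8,interpolation=cv2.INTER_NEAREST))
E
```

```text
11.2167 [ 0.58417196  5.68346739 -0.60754635] [-0.24607407  5.71302193 -0.55946317] 0.6688031730324393
case in board mm [ 4.4 11.7  1.2] tilt err deg [-0.02 -0.08 -0.51]
```

View pics/w14c.png

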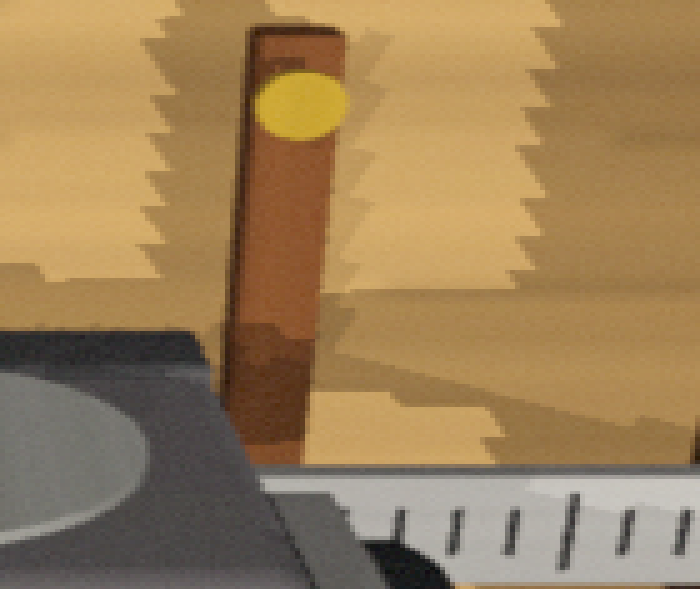

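The force along the board's normal rose by about 2.5 N, so the case is starting to rest on the board, with a ~2 mm gap to the bar. I'll press 1.5 mm further and then open slowly.

Call:
play_rows([
  {"tx":0,"ty":0.1,"tz":0.05,"claw":4,"ax":0,"ay":0,"az":0},
  {"tx":0,"ty":0.15,"tz":0.1,"claw":4,"ax":0,"ay":0,"az":0},
  {"tx":0,"ty":0.15,"tz":0.1,"claw":4,"ax":0,"ay":0,"az":0},
  {"tx":0,"ty":0.15,"tz":0.1,"claw":4,"ax":0,"ay":0,"az":0},
])

```text
time: 11.6
eef_pos: [0.5415, 0.1728, 0.0684]
tcp_rot: [0.69, 0.155, 0.216, -0.673]
contact_force: [-1.1, 6.6, -0.7]
opening: 0.669
```

```bash
python3 - <<'E'
from go import *
s=ctrl.get_state();print(s['time'],B[:3,:3].T@s['contact_force'],s['opening']);case_now(s)
E
```

```text
11.6 [-1.83271386  6.45750867  0.23003582] 0.6685838823092091
case in board mm [ 4.5 12.8 -0.2] tilt err deg [-0.01 -0.08 -0.52]
```

Call:
play_rows([
  {"tx":0,"ty":0.05,"tz":0,"claw":6,"ax":0,"ay":0,"az":0},
  {"tx":0,"ty":0.05,"tz":0,"claw":6.3,"ax":0,"ay":0,"az":0},
  {"tx":0,"ty":0.05,"tz":0,"claw":7,"ax":0,"ay":0,"az":0},
  {"tx":0,"ty":0.05,"tz":0,"claw":8.5,"ax":0,"ay":0,"az":0},
  {"tx":0,"ty":0.05,"tz":0,"claw":8.5,"ax":0,"ay":0,"az":0},
  {"tx":0,"ty":0.05,"tz":0,"claw":8.5,"ax":0,"ay":0,"az":0},
  {"tx":0,"ty":0.05,"tz":0,"claw":8.5,"ax":0,"ay":0,"az":0},
  {"tx":0,"ty":0.05,"tz":0,"claw":8.5,"ax":0,"ay":0,"az":0},
])

```text
time: 12.27
eef_pos: [0.5405, 0.1716, 0.0664]
tcp_rot: [0.692, 0.154, 0.215, -0.672]
contact_force: [0.6, 0.5, 0.4]
opening: 0.994
```

```bash
python3 - <<'E'
from go import *
s=ctrl.get_state();print(s['time'],B[:3,:3].T@s['contact_force'],s['opening'])
p,d=grab('wrist','w15')
E
```

```text
12.2667 [0.683479   0.54372215 0.10625538] 0.9943252208209798
```

View pics/w15.png

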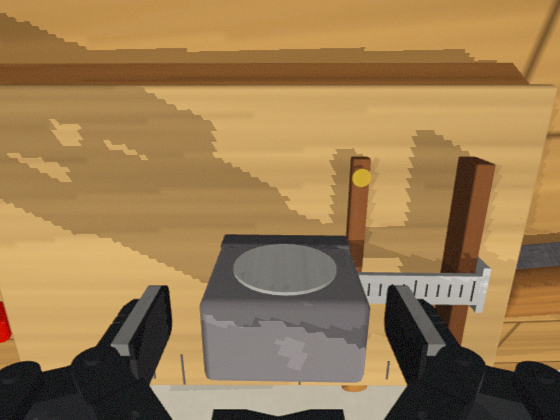

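The case stands at the stop bar (its bottom corner meets the bar at (350,240)), with the hook over the rail at (485,288). The fingers are clear on both sides. I'll back off along the tool axis.

Call:
play_rows([
  {"tx":0,"ty":-1,"tz":0,"claw":8.5,"ax":0,"ay":0,"az":0},
  {"tx":0,"ty":-3,"tz":0,"claw":8.5,"ax":0,"ay":0,"az":0},
  {"tx":0,"ty":-6,"tz":0,"claw":8.5,"ax":0,"ay":0,"az":0},
  {"tx":0,"ty":-9,"tz":0,"claw":8.5,"ax":0,"ay":0,"az":0},
  {"tx":0,"ty":-12,"tz":0,"claw":8.5,"ax":0,"ay":0,"az":0},
  {"tx":0,"ty":-14,"tz":0,"claw":8.5,"ax":0,"ay":0,"az":0},
  {"tx":0,"ty":-14,"tz":0,"claw":8.5,"ax":0,"ay":0,"az":0},
  {"tx":0,"ty":-14,"tz":0,"claw":8.5,"ax":0,"ay":0,"az":0},
  {"tx":0,"ty":-14,"tz":0,"claw":8.5,"ax":0,"ay":0,"az":0},
])

```text
time: 13.07
eef_pos: [0.4698, 0.1785, 0.1861]
tcp_rot: [0.692, 0.153, 0.215, -0.672]
contact_force: [0.3, 0.2, -0.2]
opening: 0.997
```

```bash
python3 - <<'E'
from go import *
s=ctrl.get_state();print(s['time'],s['eef_pos'],s['contact_force'],np.abs(s['dq']).max())
p,d=grab('wrist','w16')
p,W=cloud('w16'); b=(W-B[:3,3])@B[:3,:3]*1000
m=(b[...,2]>54)&(b[...,2]<66)&(np.abs(b[...,0])<40)&(np.abs(b[...,1]-15)<45)
q=b[m];c=q.mean(0);n=np.linalg.svd(q-c,full_matrices=False)[2][2];print(len(q),c.round(1),np.percentile(q,[2,98],axis=0).round(1),n.round(3))
v,u=np.nonzero(m);print(u.min(),u.max(),v.min(),v.max())
cv2.imwrite('pics/w16b.png',cv2.resize(p[130:320,180:420],None,fx=3.2,fy=3.1,interpolation=cv2.INTER_NEAREST))
E
```

```text
13.0667 [0.4698402  0.1784667  0.18608708] [ 0.28300254  0.17551227 -0.24007843] 0.024849551231596427
3790 [ 2.6 14.4 58. ] [[-12.7 -12.9  55.4]
 [ 19.3  41.9  59.6]] [-0.02  -0.018  1.   ]
239 323 188 234
```

View pics/w16b.png

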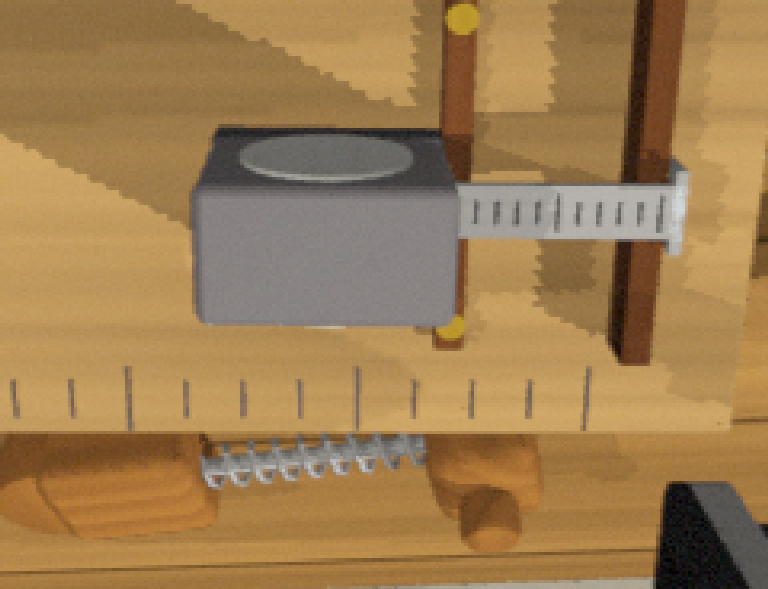

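The case sits flat: its top is 58 mm above the board with about 1.5° of apparent tilt. It is about 30 mm right of the stop face and the hook is over the rail. The arm is clear and still, so I'm handing in.

```bash
python3 - <<'E'
from h import *
p,d=grab('top','t17'); a=cv2.imread('pics/t0.png')
df=cv2.absdiff(a,p).max(2)
for n,(x,y,w,h) in dict(boot=(40,195,90,62),heel=(320,130,30,30),a=(200,108,88,30),b=(368,133,88,34),jar=(443,235,50,45),tin=(288,245,30,28),brush=(120,150,52,22)).items(): print(n,(df[y:y+h,x:x+w]>60).mean().round(3))
print(ctrl.sign_off())
E
```

```text
boot 0.0
heel 0.0
a 0.0
b 0.0
jar 0.0
tin 0.0
brush 0.0
the job is handed in; nothing more can be done
None
```

The rule is hooked over the far side of the rail, drawn out, and standing against the stop bar. I handed the job in at about 13 s, and no verdict was reported.

**What I did**
- I gripped the rule farthest from the robot and tilted it to match the board.
- I lowered the hook over the rail and drew the case about 35 mm to the right; the wrist felt about 6 N of spring pull.
- I set it down behind the bar, released it and backed off.

**Last checks**
- **Case:** its top was about 58 mm above the board (59 mm expected), with about 1.5° of apparent tilt. Its centre was roughly 30 mm right of the bar's face.
- **Hook and blade:** the wrist picture showed the hook beyond the rail's outer face. The blade was out by roughly 26 mm, worked out from the case's position.
- **Bystanders:** the top pictures from before and after showed no change around any of the seven.
- **Arm:** it was clear of everything, with near-zero force.

**What disagreed**
- **Finger ends:** they lie about 29 mm (shut) to 42 mm (open) behind the reported TCP, not at it. My first grasp therefore closed on top of the case, pressing with about 15 N. I opened and gripped again about 32 mm lower; the case had not moved noticeably.

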